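Damp check on the sill to be painted next

ROBOT

A 6-joint arm with a two-finger parallel gripper is mounted at the origin on the work surface. World frame = base frame: x ahead of the robot, y to its left, z up, the work surface at z = 0. Lengths are in mm, angles in rad, forces in N, time in s.
With the tool pointing down it reaches from about 375 to 975 mm from the base axis. Payload 3.8 kg.
Tool frame: the origin (TCP) lies at the very end of the fingers, on their centre line; the grasp point (between the pads) lies 19 mm behind it; z points along the fingers, y is the line along which they close (so a half turn about z gives the same grasp; the last joint's range is limited). The gripper opens to 85 mm and grips with 20 to 120 N. Pads are 22 mm wide; open, the fingers measure 114 mm over their backs; the gripper's body (76 mm by 85 mm) begins 54 mm behind the grasp point. The pads swing forward as they close: fully open they stand 13 mm farther back than shut.
Start: joints at [-1.189, 0.264, 1.604, -0, 1.274, -0.037], TCP at [274.493, -616.662, 231.28] pointing down, gripper open.
Joint ranges: [-2.63, 2.63], [-0.94, 2.18], [0.31, 2.57], [-1.31, 4.45], [0, 2.66], [-2.55, 2.55]. Speed limits (rad/s): [2.57, 2.57, 3.14, 3.14, 3.14, 3.14].

INTERFACE

Orientations are given as a unit quaternion [x, y, z, w].
In Python, from cell import telemetry, optics, order, nets gives the robot as it stands.
- The arm moves only by the shell command python3 -m pendant 'ROWS'. ROWS is JSON, a list that holds one entry, the list of rows, each a list of 7 numbers: the closure, from 0 (fully open) to 1 (shut), then the shift along the world's x, y, z in cm, then the turn, a rotation vector about the world's x, y, z in rad. In form: [[[fingers, dx, dy, dz, rx, ry, rz], ...]]. A call has 1 to 10 rows; each row shifts and turns the commanded pose from where the row before left it; what a row does not reach is not made up. A row lasts 1/8 s, in which the tool goes at most 62.5 mm and 10.7 degrees, less where a joint would pass 70% of its speed; a pose out of reach is approached as far as the arm can. A call with a gripper value outside its range is refused whole. The fingers move at their own pace and stop on an object; the grip force is fixed at half the most. Time passes only in rows, so rows that do not move let the fingers close. It gives the time, the measured TCP pose, the force, the opening and the grip force at its end, in the units of the state.
- telemetry.state(): the state, without advancing time (a new reading comes with each control period).
- optics.get_image(name): name is "scene" or "top" or "wrist"; returns the picture (400x640x3 uint8, red, green, blue); there is no depth.
- optics.calibration(name): a dict with "fx", "fy", "cx", "cy" (pixels), "k1" (the pictures are not rectified: a ray, as slopes to the right and down, at radius r is drawn at 1 + k1 r^2 times it, then the intrinsics apply), "cam_to_world" (4x4, takes a point from camera to world coordinates); the wrist camera has in their place "hand_eye" (4x4, takes a point from camera to tool coordinates, whose origin is the TCP and whose axes are the flange's). Camera axes: x right, y down, z forward; pixel columns grow to the right and rows downward; lengths in mm; the calibration is good to about 2 mm. A picture is of the moment at which its call begins: read the wrist's pose just before it. calibration takes no time and is no camera call.
- order.close_job(): hands the job in; it is judged then, once.
Trained networks look in the newest picture that a camera, given by its name, has taken for a name from the list of things; names that differ only in an ending like _2 or _b are one class to them, and where a whole thing is asked for, a point or a joint stands for the part that bears it (a point fixed in the world has none). Each returns a list of dicts, best first, with "p" (0 to 1); they miss things now and then, are a little off and sometimes report something else, mostly with a low value. They report only what shows in the picture. A call takes as long as a camera call. They do not tell look-alikes from the thing itself.
- nets.look_for(camera, name): "at" ([column, row] in pixels, amid what is visible of it).
The state is a dict: "clock": time; "q": joint angles; "qd": joint speeds; "joint_torque": joint torques, N m; "tool_pos": TCP position; "eef_rot": TCP orientation; "wrist_force": force on the tool from outside, world axes, zero at the start; "wrist_torque": the same for the moment, N m; "width": opening from 0.0 (shut) to 1.0 (fully open); "grip_force": force on a finger pad.
Only numpy, scipy, OpenCV 4.12 (cv2) and the standard library are available. Lean on these libraries where they do the work, as an engineer would, in place of code of your own. Each camera call takes 0.05 s, during which the arm holds its last target. There are 200 camera calls.

TASK

The paint tin stands on the window sill that is to be painted next; check that sill, and not the one with the screw jar, for damp. Lift the pen-shaped moisture probe out of its stand and set its spring tip on the ring pencilled on that sill's sloping face, with the probe square to the sloping face, pushing gently until the spring tip is about half way in. Finish while still holding it there, steady; do not touch the other sill with the probe, and leave everything else on the bench where it is.

Things in the scene. Friction and masses are not known exactly. Their poses are not given: they have to be found in the camera images.
- probe: pen-shaped moisture probe, 0.145 kg, upright in its stand at the start. Origin on its axis at the collar's underside; z along it to its blunt top (up at the start). Along z, mm: steel spring tip, 8 diameter, round end, -62 to -38; barrel, 22 diameter, -38 to 0; collar, 36 diameter, 0 to 8; round black rubber grip, 28 diameter, 8 to 95 (top). Grasp it by the rubber grip, from any side.
- probe_point (a point): the end of the probe's spring tip, on the probe's axis, 62 mm below the probe's origin when the tip is fully out; z axis as the probe's
- tip (a joint): how far the spring tip is pushed into the probe, m: 0 = fully out (as at the start), 0.016 = fully in (stop). A soft spring: 1.2 N starts it, plus 0.3 N per mm (half way, 8 mm: 3.6 N; at the stop: 6 N).
- stand: light grey block 64 x 64 x 72 mm high with a vertical 26 mm hole through its middle; fixed on the bench; origin under its centre. The probe's barrel hangs in the hole with its collar resting on the top, so the probe's origin is 72 mm above the bench; lift it straight up by more than 62 mm to clear the stand.
- sill_left: timber window sill fixed on the bench, robot's left; own x -55 to 75, own y -110 to 110 mm; origin under it on the bench. Inner 140 mm of length: face sloping 20 deg, 22 mm high at x = -55 (low edge, robot side), 62 mm at x = 55, and a level ledge 66 mm high behind (x 45 to 75). Outer 80 mm (towards own +y): level stool 66 mm high bearing the tin or the jar.
- sill_right: timber window sill fixed on the bench, robot's right; own x -55 to 75, own y -110 to 110 mm; origin under it on the bench. Inner 140 mm of length: face sloping 20 deg, 22 mm high at x = -55 (low edge, robot side), 62 mm at x = 55, and a level ledge 66 mm high behind (x 45 to 75). Outer 80 mm (towards own -y): level stool 66 mm high bearing the tin or the jar.
- sill_left_spot (a point): centre of the pencilled ring (22 mm across, dark line, dot in the middle) on the sloping face of the left sill, in the face; at x = -10, y = -45, z = 38 mm of the sill's frame. Its z axis points out of the face, square to it (up and 20 deg towards the sill's low edge); its x axis points straight up the slope, y level along the sill.
- sill_right_spot (a point): centre of the pencilled ring (22 mm across, dark line, dot in the middle) on the sloping face of the right sill, in the face; at x = -10, y = +45, z = 38 mm of the sill's frame. Its z axis points out of the face, square to it (up and 20 deg towards the sill's low edge); its x axis points straight up the slope, y level along the sill.
- tin: steel paint tin with a wire handle, 76 mm diameter, 85 mm high, loose; stands on the stool of one of the two sills (which one varies): that sill is the one to test. Origin under its centre.
- jar: small glass screw jar with a steel lid, 47 mm diameter, 60 mm high, loose; stands on the stool of the other sill. Origin under its centre.
- sander: cork sanding block 110 x 65 x 30 mm lying on the bench; origin under its centre. Bystander.
- screwdriver: screwdriver with black handle, about 200 mm long, lying on the bench. Bystander.
- tape: closed tape measure, grey case 70 x 40 x 65 mm, standing on the bench; origin under its centre. Bystander.
- offcut: wooden offcut 140 x 45 x 20 mm lying on the bench; origin under its centre. Bystander.
- hammer: hammer with wooden handle, about 280 mm long, lying to the robot's left. Bystander.
- mug: white mug, 76 mm wide, 85 mm high, on the bench beyond the tape measure; origin under its centre. Bystander.
Things that resemble listed ones, but are neither listed nor needed, are in the scene too. What is shaped like the probe but turquoise is not meant. What is shaped like the stand but red is not meant.

How it is judged (in metres and radians):
On the way, in this order (a step that is already met when the one before it is completed fails the run):
1. the probe is lifted out of its stand in the gripper (contact force between the fingers and probe above 1 N and contact force between probe and stand below 0.05 N and z of probe in the frame of stand above 0.13 m), for 0.2 s.
2. the tip is set on the ring of the sill with the tin (((contact force between the fingers and probe above 1 N and contact force between probe and stand below 0.05 N and world y of tin above 0 m and distance between probe_point and sill_left_spot below 0.009 m and contact force between probe and sill_left above 0.5 N) or (contact force between the fingers and probe above 1 N and contact force between probe and stand below 0.05 N and world y of tin below 0 m and distance between probe_point and sill_right_spot below 0.009 m and contact force between probe and sill_right above 0.5 N))), for 0.2 s.
At the end, for the whole second after the job is handed in: The gripper holds the probe, clear of the stand and still, its tip end within 9 mm of the ring centre on the sill with the tin, its axis within 8 deg of square to the sloping face, the spring tip 4 to 12.5 mm in (of 16), pressing the sill with 0.5 to 10 N (contact force between the fingers and probe above 1 N and contact force between probe and stand below 0.05 N and ((world y of tin above 0 m and distance between probe_point and sill_left_spot below 0.009 m and contact force between probe and sill_left between 0.5 and 10 N and angle between the z axis of probe and the z axis of sill_left_spot, either way round below 0.14 rad) or (world y of tin below 0 m and distance between probe_point and sill_right_spot below 0.009 m and contact force between probe and sill_right between 0.5 and 10 N and angle between the z axis of probe and the z axis of sill_right_spot, either way round below 0.14 rad)) and value of joint tip between 0.004 and 0.0125 m and linear speed of probe below 0.02 m/s and z of probe in the frame of stand above 0.08 m); the arm keeps its last pose, push and grip.
It fails at once if the probe touches the sill that bears the jar ((world y of tin above 0 m and contact force between probe and sill_right above 0.3 N) or (world y of tin below 0 m and contact force between probe and sill_left above 0.3 N)).
It fails at once if the probe is pressed hard on the sill (over 15 N) (contact force between probe and sill_left above 15 N or contact force between probe and sill_right above 15 N).
It fails at once if the tin, the jar or another bystander is moved by more than 20 mm (distance of any of tin, jar, sander, screwdriver, tape, offcut, hammer, mug from where it was at the start of the episode above 0.02 m).
It also fails if it takes over 35 s, if anything falls off the work surface, if the arm or the gripper's body presses on something with over 40 N, if the wrist force passes 120 N, or if a joint passes its speed limit or range.

## Working session

There is one attempt and no reset: what is moved stays moved. The work goes in short steps, Python scripts to look and compute and a shell command to move; the robot and the scene stay as the last step left them, time stands still between calls to the robot, and variables do not carry over. Pictures are saved under pics/ and viewed, at most 10 in all, crops included, and the job is handed in when it is done.

```bash
mkdir -p pics; ls; cat > h.py <<'E'
import numpy as np, cv2
from cell import telemetry, optics, order, nets
from scipy.spatial.transform import Rotation as R
def cam(n, st=None):
    c=optics.calibration(n)
    if n=="wrist":
        st=st or telemetry.state(); T=np.eye(4); T[:3,:3]=R.from_quat(st["eef_rot"]).as_matrix(); T[:3,3]=st["tool_pos"]
        M=T@np.array(c["hand_eye"])
    else: M=np.array(c["cam_to_world"])
    return c,M
def ray(n,px,st=None):
    c,M=cam(n,st); K=np.array([[c["fx"],0,c["cx"]],[0,c["fy"],c["cy"]],[0,0,1.]])
    u=cv2.undistortPoints(np.array([[px]],float),K,np.array([c["k1"],0,0,0.]))[0,0]
    return M[:3,3], M[:3,:3]@np.array([u[0],u[1],1.])
def atz(n,px,z,st=None):
    o,d=ray(n,px,st); return o+d*(z-o[2])/d[2]
def proj(n,P,st=None):
    c,M=cam(n,st); p=np.linalg.inv(M)@np.append(P,1); x,y=p[0]/p[2],p[1]/p[2]; s=1+c["k1"]*(x*x+y*y)
    return np.array([c["cx"]+c["fx"]*x*s,c["cy"]+c["fy"]*y*s])
def tri(obs):
    A=np.zeros((3,3));b=np.zeros(3)
    for o,d in obs:
        d=d/np.linalg.norm(d);Q=np.eye(3)-np.outer(d,d);A+=Q;b+=Q@o
    return np.linalg.solve(A,b)
E
python3 - <<'E'
from h import *
a=optics.get_image("scene");b=optics.get_image("top")
for n,i in(("scene",a),("top",b)):
    cv2.imwrite(f"pics/{n}0.png",i[:,:,::-1]); c,M=cam(n); print(n,M.round(2).tolist(),c["fx"],c["k1"])
    for k in("probe","stand","tin","jar","sill_left_spot","sill_left"): print(n,k,[(np.round(r["at"]).tolist(),round(r["p"],2)) for r in nets.look_for(n,k)][:4])
print(telemetry.state()); print(optics.calibration("wrist"))
E
```

```text
pics
scene [[0.14, 0.72, -0.68, 1179.79], [0.99, -0.09, 0.11, -97.4], [0.02, -0.69, -0.72, 796.44], [0.0, 0.0, 0.0, 1.0]] 365.2828883959688 0.015976216794550545
scene probe [([322.0, 176.0], 0.85), ([286.0, 189.0], 0.83)]
scene stand [([326.0, 196.0], 0.7), ([308.0, 169.0], 0.67)]
scene tin [([430.0, 193.0], 0.73), ([323.0, 245.0], 0.27), ([236.0, 197.0], 0.19)]
scene jar [([204.0, 260.0], 0.61)]
scene sill_left_spot [([398.0, 223.0], 0.69), ([441.0, 158.0], 0.52)]
scene sill_left [([401.0, 225.0], 0.62), ([236.0, 198.0], 0.34)]
top [[-0.01, -0.99, 0.1, 363.99], [-1.0, 0.01, 0.01, 13.69], [-0.01, -0.1, -0.99, 1563.83], [0.0, 0.0, 0.0, 1.0]] 514.3306929916724 -0.05569502541738339
top probe []
top stand [([334.0, 250.0], 0.89), ([316.0, 222.0], 0.55)]
top tin [([224.0, 181.0], 0.61)]
top jar [([425.0, 136.0], 0.61)]
top sill_left_spot [([262.0, 178.0], 0.75)]
top sill_left [([260.0, 172.0], 0.68)]
{'clock': 0.7, 'q': array([-1.18890877e+00,  2.63821870e-01,  1.60393024e+00,  1.66070904e-05,
        1.27367509e+00, -3.68937013e-02]), 'qd': array([-0.00026253,  0.00079518, -0.00194368,  
[... 290 characters left out ...]
7e-01, 2.20222412e-05, 8.01403074e-05]), 'wrist_force': array([ 0.51735246, -0.69268868, -0.00912296]), 'wrist_torque': array([-0.0174831 , -0.02047742,  0.02989411]), 'grip_force': 0.0, 'width': 1.0017508702839104}
{'fx': 323.3707262651218, 'fy': 323.3707262651218, 'cx': 312.26646979353615, 'cy': 198.4053571996118, 'k1': -0.029225332054905767, 'hand_eye': array([[ 8.97258109e-04, -9.51421553e-01, -3.07889954e-01,
         7.80356491e+01],
       [ 9.99999513e-01,  7.26962358e-04,  6.67803592e-04,
         1.91340263e+00],
       [-4.11538323e-04, -3.07890403e-01,  9.51421742e-01,
        -1.41820802e+02],
       [ 0.00000000e+00,  0.00000000e+00,  0.00000000e+00,
         1.00000000e+00]])}
```

```bash
python3 - <<'E'
import cv2
a=cv2.imread("pics/top0.png")[90:310,170:470]; cv2.imwrite("pics/top0c.png",cv2.resize(a,None,fx=2.6,fy=2.6,interpolation=cv2.INTER_CUBIC))
E
```

```text
(no output)
```

View pics/scene0.png

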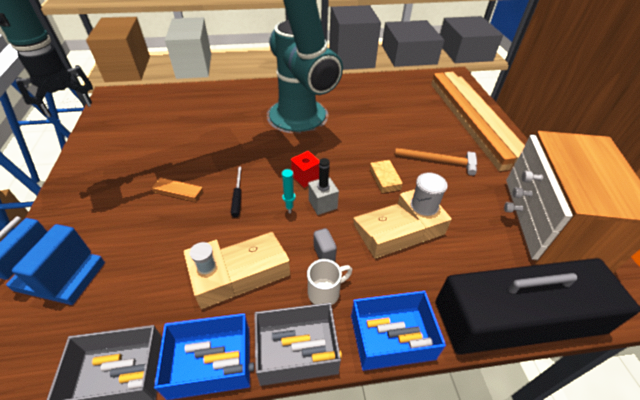

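View pics/top0c.png

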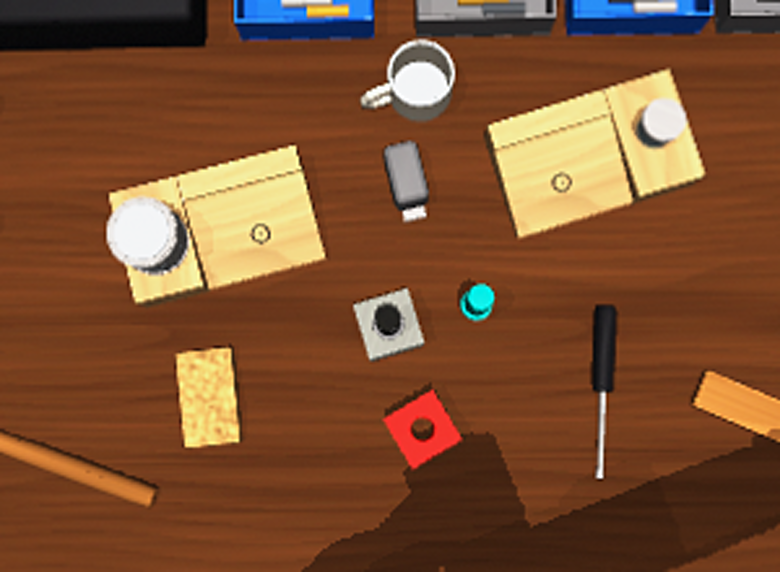

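The tin (crop (145,235), full (226,180)) stands on the robot's left sill (+y). Its ring is at crop (260,233), full (270,180).
Probe candidates: the black-topped one in the light grey stand, crop (388,320), full (319,213), and the turquoise pen at crop (479,300). The black one in the grey stand fits the description. The red block at crop (422,428) is empty and not meant. This enlarged crop confirms it.

```bash
python3 - <<'E'
from h import *
f=lambda x,y:np.array([170+(x+.5)/2.6-.5,90+(y+.5)/2.6-.5])
P=lambda n,x,y,z:print(n,atz("top",f(x,y),z).round(1))
P("probe top",388,318,167);P("ring",260,233,38);P("turq top?",481,296,100)
for x,y in((354,303),(408,289),(425,344),(371,360)):P("stand",x,y,72)
a=atz("top",f(296,146),66);b=atz("top",f(109,192),66);d=b-a;print("len",np.linalg.norm(d),"yaw",np.degrees(np.arctan2(-d[0],d[1])))
c=atz("top",f(326,258),22);e=atz("top",f(208,287),22);d=e-c;print("len",np.linalg.norm(d),"yaw",np.degrees(np.arctan2(-d[0],d[1])))
print(a,b,c)
print("mug etc"); P("tape",405,180,65);P("tin",145,232,151)
# stand yaw
s=[atz("top",f(*q),72) for q in((354,303),(408,289),(425,344),(371,360))];print("stand c",np.mean(s,0), [np.degrees(np.arctan2(*(s[(i+1)%4]-s[i])[1::-1])) for i in range(4)])
# scene check
print(proj("scene",np.mean(s,0)+[0,0,95]))
for n in("scene",): print(ray(n,(0,0))[0])
E
```

```text
probe top [465.7  25.6 167. ]
ring [575.3 172.8  38. ]
turq top? [493.3 -76.4 100. ]
stand [490.   64.2  72. ]
stand [504.8   3.5  72. ]
stand [442.9 -14.5  72. ]
stand [425.9  46.   72. ]
len 219.17728804922066 yaw 13.082098537152369
len 140.99296433086425 yaw 13.04995377757068
[670.82864578 128.51846127  66.        ] [621.21852682 342.00738299  66.        ] [547.09494693  97.84310214  22.        ]
mug etc
tape [629.8   5.   65. ]
tin [562.7 284.3 151. ]
stand c [465.90747594  24.79499834  72.        ] [np.float64(-76.24314747248162), np.float64(-163.76449942257165), np.float64(105.68056333071598), np.float64(15.89811799997645)]
[322.6499888  160.70479631]
[1179.78981516  -97.3960561   796.44106456]
```

Tin is at world y ≈ +284, so the left sill is the one. Measurements agree: sill length 219 (220), stand about 63 square, and probe and stand centres within 1 mm. Sill yaw is 13.1°. Next I move above the probe, fingers closing along the sill's x.

```bash
python3 -m pendant '[[[0,1.6,5.35,0.2,0,0,0.115],[0,1.6,5.35,0.2,0,0,0.115],[0,1.6,5.35,0.2,0,0,0.115],[0,1.6,5.35,0.2,0,0,0.115],[0,1.6,5.35,0.2,0,0,0.115],[0,1.6,5.35,0.2,0,0,0.115],[0,1.6,5.35,0.2,0,0,0.115],[0,1.6,5.35,0.2,0,0,0.115],[0,1.6,5.35,0.2,0,0,0.115],[0,1.6,5.35,0.2,0,0,0.115]]]'
python3 -m pendant '[[[0,1.6,5.35,0.2,0,0,0.115],[0,1.6,5.35,0.2,0,0,0.115],[0,0,0,0,0,0,0],[0,0,0,0,0,0,0]]]'
python3 - <<'E'
from h import *
st=telemetry.state(); i=optics.get_image("wrist"); cv2.imwrite("pics/w1.png",i[:,:,::-1])
print(st["tool_pos"],R.from_quat(st["eef_rot"]).as_matrix().round(3).tolist(),st["q"])
for k in("probe","stand","sill_left_spot"):print(k,[(np.round(r["at"]).tolist(),round(r["p"],2)) for r in nets.look_for("wrist",k)][:3])
print(proj("wrist",[465.8,25.2,167],st),proj("wrist",[575.3,172.8,38],st))
E
```

```text
clock: 1.95
tool_pos: [434.8, -80.0, 251.9]
eef_rot: [0.707, 0.708, 0.0, 0.001]
wrist_force: [1.3, -0.6, -0.2]
width: 1.002
grip_force: 0.0
clock: 2.45
tool_pos: [466.3, 25.3, 255.3]
eef_rot: [0.622, 0.783, -0.0, 0.0]
wrist_force: [-0.0, 0.1, -0.1]
width: 1.001
grip_force: 0.0
[466.30684428  25.29812197 255.25223257] [[-0.227, 0.974, -0.0], [0.974, 0.227, -0.001], [-0.001, -0.0, -1.0]] [ 1.31456687e-03 -1.53307313e-01  1.99863640e+00 -6.42033508e-04
  1.29652667e+00 -2.27048256e-01]
probe [([313.0, 188.0], 0.84), ([314.0, 279.0], 0.63)]
stand [([201.0, 173.0], 0.91), ([312.0, 153.0], 0.9), ([386.0, 326.0], 0.43)]
sill_left_spot [([471.0, 58.0], 0.6)]
[312.16362848 201.25935266] [448.72598564  51.79661116]
```

View pics/w1.png

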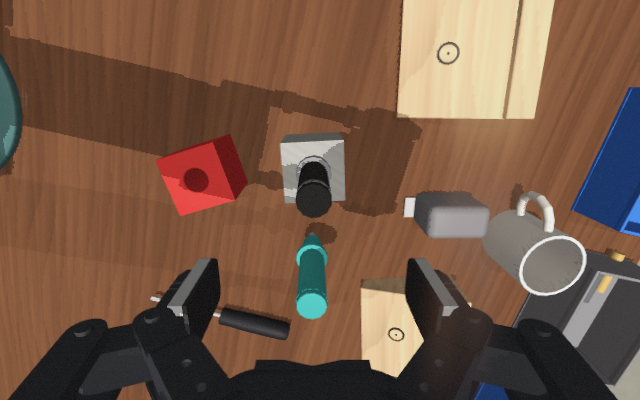

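Wrist view: black probe top at (313,201), predicted (312,201). Left ring at (448,53), predicted (449,52). Both within about 1 mm, and the turquoise pen at (311,305) lies clear of the closing line. Descend and grip.

```bash
python3 -m pendant '[[[0,0,0,-4,0,0,0],[0,0,0,-4,0,0,0],[0,0,0,-4,0,0,0],[0,0,0,-2.4,0,0,0],[0,0,0,0,0,0,0],[0.4,0,0,0,0,0,0],[1,0,0,0,0,0,0],[1,0,0,0,0,0,0],[1,0,0,0,0,0,0],[1,0,0,0,0,0,0]]]'
```

```text
clock: 3.9
tool_pos: [467.3, 25.3, 112.6]
eef_rot: [0.622, 0.783, 0.0, 0.001]
wrist_force: [-2.4, -0.3, 5.5]
width: 0.314
grip_force: 58.7
```

```bash
python3 -m pendant '[[[1,0,0,2,0,0,0],[1,0,0,3,0,0,0],[1,0,0,3,0,0,0],[1,0,0,3,0,0,0],[1,0,0,2,0,0,0],[1,0,0,0,0,0,0],[1,0,0,0,0,0,0],[1,0,0,0,0,0,0]]]'
python3 - <<'E'
from h import *
st=telemetry.state(); i=optics.get_image("wrist"); cv2.imwrite("pics/w2.png",i[:,:,::-1])
print(st["tool_pos"],R.from_quat(st["eef_rot"]).as_matrix().round(3).tolist())
print(proj("wrist",[575.3,172.8,38],st))
t=np.array(st["tool_pos"]);print("tip pred",[proj("wrist",t+[0,0,z],st).round(1).tolist() for z in(-101,-63,-39)])
E
```

```text
clock: 4.9
tool_pos: [465.5, 25.3, 239.6]
eef_rot: [0.622, 0.783, -0.001, -0.001]
wrist_force: [0.3, 0.6, -1.5]
width: 0.31
grip_force: 59.8
[465.48611087  25.34604554 239.61130946] [[-0.226, 0.974, -0.003], [0.974, 0.226, -0.0], [0.001, -0.003, -1.0]]
[456.34083402  50.28399183]
tip pred [[313.1, 196.3], [313.1, 213.2], [313.1, 227.1]]
```

View pics/w2.png

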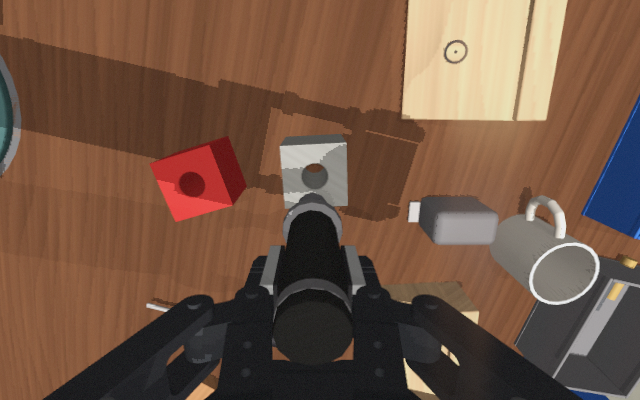

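Probe is held straight with its tip out of the hole at about (315,198); ring seen at (455.5,51.5). Refine and compute the targets.

```bash
python3 - <<'E'
from h import *
st=telemetry.state(); t=np.array(st["tool_pos"])
r=atz("wrist",(455.5,51.5),38,st); ring=(r+[575.3,172.8,38])/2; print(r,ring)
y=np.radians(13.07);n=np.array([-np.sin(.349)*np.cos(y),-np.sin(.349)*np.sin(y),np.cos(.349)])
z=-R.from_quat(st["eef_rot"]).as_matrix()[:,2]
v=np.cross(z,n);v*=np.arcsin(np.linalg.norm(v))/np.linalg.norm(v);print("rot",v)
for h in(172.6,94.6):print(h,(ring+n*h),(ring+n*h-t)/10)
E
```

```text
[575.13138527 171.64442286  38.        ] [575.21569264 172.22221143  38.        ]
rot [ 7.89005837e-02 -3.42550300e-01 -2.21301731e-04]
172.6 [517.72269021 158.87490024 200.19483332] [ 5.21053775 13.35028601 -3.95923672]
94.6 [543.70446419 164.90670947 126.89705233] [  7.80871515  13.95346693 -11.28901482]
```

```bash
python3 -m pendant '[[[1,1.04,2.67,-0.8,0.0158,-0.0685,0],[1,1.04,2.67,-0.8,0.0158,-0.0685,0],[1,1.04,2.67,-0.8,0.0158,-0.0685,0],[1,1.04,2.67,-0.8,0.0158,-0.0685,0],[1,1.04,2.67,-0.8,0.0158,-0.0685,0],[1,0,0,0,0,0,0],[1,0,0,0,0,0,0],[1,0,0,0,0,0,0]]]'
cat > m.py <<'E'
from h import *
import sys
st=telemetry.state(); i=optics.get_image("wrist"); cv2.imwrite(sys.argv[1],i[:,:,::-1])
t=np.array(st["tool_pos"]);ring=np.array([575.2,172.2,38])
y=np.radians(13.07);n=np.array([-np.sin(.349)*np.cos(y),-np.sin(.349)*np.sin(y),np.cos(.349)])
z=-R.from_quat(st["eef_rot"]).as_matrix()[:,2]
print(t.round(1),"angle",np.degrees(np.arccos(z@n)),"rot",np.cross(z,n).round(4),"F",st["wrist_force"].round(2),"Fn",st["wrist_force"]@n)
d=ring+n*94.6-t; print("to go cm",(d/10).round(2),"along -n",-d@n,"n",n.round(3),"lateral",(d-n*(d@n)).round(1))
print("ring px",proj("wrist",ring,st),"tip px",proj("wrist",t-z*102.6,st),"aim on face",proj("wrist",t-z*(t-ring)@n/(z@n),st))
E
python3 m.py pics/w3.png
```

```text
clock: 5.95
tool_pos: [519.0, 158.2, 201.8]
eef_rot: [0.613, 0.771, 0.137, 0.109]
wrist_force: [0.1, -0.9, -1.1]
width: 0.31
grip_force: 59.7
[519.  158.2 201.8] angle 0.15794243395625493 rot [0.0003 0.0027 0.0003] F [ 0.07 -0.94 -1.15] Fn -1.0292655476346475
to go cm [ 2.47  0.67 -7.49] along -n 79.09988784943577 n [-0.333 -0.077  0.94 ] lateral [-1.6  0.6 -0.5]
ring px [310.9345006  173.33877219] tip px [313.08436516 195.65473682] aim on face [ 65.72741802 326.41110284]
```

View pics/w3.png

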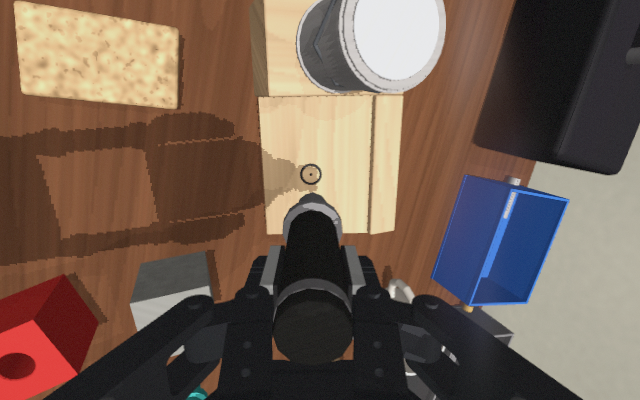

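Ring at (311,174), as predicted, and the probe is square to the face. Go down along the normal to about 11 mm above it.

```bash
python3 -m pendant '[[[1,0.37,0.1,-1.14,0,0,0],[1,0.37,0.1,-1.14,0,0,0],[1,0.37,0.1,-1.14,0,0,0],[1,0.37,0.1,-1.14,0,0,0],[1,0.37,0.1,-1.14,0,0,0],[1,0,0,0,0,0,0],[1,0,0,0,0,0,0],[1,0,0,0,0,0,0]]]'
python3 m.py pics/w4.png; python3 -c "
import cv2;a=cv2.imread('pics/w4.png')[140:260,240:400];cv2.imwrite('pics/w4c.png',cv2.resize(a,None,fx=4,fy=4,interpolation=2))"
```

```text
clock: 7.0
tool_pos: [537.4, 164.0, 145.0]
eef_rot: [0.612, 0.771, 0.137, 0.109]
wrist_force: [-0.0, 0.2, -2.6]
width: 0.309
grip_force: 59.8
[537.4 164.  145. ] angle 0.21453966915540537 rot [-0.0004  0.0037  0.0002] F [-0.03  0.2  -2.64] Fn -2.485449214917656
to go cm [ 0.63  0.09 -1.81] along -n 19.18057964056684 n [-0.333 -0.077  0.94 ] lateral [-0.1 -0.6 -0.1]
ring px [312.248616   192.15257079] tip px [313.08769972 195.65482897] aim on face [124.61837104 310.39918422]
```

View pics/w4c.png

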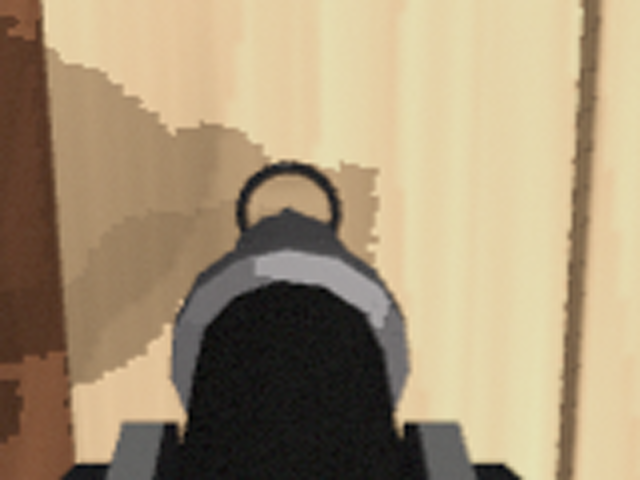

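Ring centre at crop (289,212), full (312,193), in line with the probe axis. Ease in 15 mm, then check the force.

```bash
python3 -m pendant '[[[1,0.12,0.02,-0.35,0,0,0],[1,0.12,0.02,-0.35,0,0,0],[1,0.12,0.02,-0.35,0,0,0],[1,0.13,0.02,-0.36,0,0,0],[1,0,0,0,0,0,0],[1,0,0,0,0,0,0],[1,0,0,0,0,0,0],[1,0,0,0,0,0,0]]]'
python3 m.py pics/w5.png
```

```text
clock: 8.05
tool_pos: [541.9, 164.6, 130.3]
eef_rot: [0.613, 0.771, 0.137, 0.109]
wrist_force: [-1.5, 0.3, 0.9]
width: 0.312
grip_force: 60.0
[541.9 164.6 130.3] angle 0.14891720939377806 rot [-0.0001  0.0026  0.0002] F [-1.53  0.34  0.95] Fn 1.3736212240692423
to go cm [ 0.18  0.02 -0.34] along -n 3.8058777995587145 n [-0.333 -0.077  0.94 ] lateral [ 0.6 -0.1  0.2]
ring px [313.50177804 197.42296174] tip px [313.08672991 195.65474761] aim on face [143.62499528 305.15058049]
```

```bash
python3 -m pendant '[[[1,0.07,0.01,-0.18,0,0,0],[1,0.08,0.01,-0.18,0,0,0],[1,0,0,0,0,0,0],[1,0,0,0,0,0,0],[1,0,0,0,0,0,0],[1,0,0,0,0,0,0]]]'
for k in 1 2 3 4; do python3 m.py pics/w6.png|head -2; done; python3 -c "
import cv2;a=cv2.imread('pics/w6.png')[140:260,240:400];cv2.imwrite('pics/w6c.png',cv2.resize(a,None,fx=4,fy=4,interpolation=2))"
```

```text
clock: 8.85
tool_pos: [543.3, 164.8, 126.6]
eef_rot: [0.613, 0.771, 0.137, 0.109]
wrist_force: [-3.0, 0.4, 1.5]
width: 0.312
grip_force: 60.1
[543.3 164.8 126.6] angle 0.13843238600921562 rot [-0.0001  0.0024  0.0002] F [-2.96  0.37  1.52] Fn 2.3892191561132465
to go cm [0.04 0.01 0.03] along -n -0.17744493835177388 n [-0.333 -0.077  0.94 ] lateral [0.4 0.1 0.2]
[543.4 164.9 126.6] angle 0.14173609883904897 rot [-0.0001  0.0025  0.0002] F [-1.95  0.11  2.01] Fn 2.5312846418589516
to go cm [0.03 0.   0.03] along -n -0.17618938359634856 n [-0.333 -0.077  0.94 ] lateral [0.4 0.  0.1]
[543.3 164.8 126.6] angle 0.14031763964689853 rot [-0.0001  0.0024  0.0002] F [-2.35 -0.57  1.65] Fn 2.3782344325433242
to go cm [0.03 0.   0.03] along -n -0.18555317090984796 n [-0.333 -0.077  0.94 ] lateral [0.4 0.1 0.1]
[543.3 164.9 126.6] angle 0.13891760132058747 rot [-0.0001  0.0024  0.0002] F [-1.68  1.56  1.79] Fn 2.1177309977165266
to go cm [0.04 0.   0.03] along -n -0.19294294966123202 n [-0.333 -0.077  0.94 ] lateral [0.4 0.  0.2]
```

View pics/w6c.png

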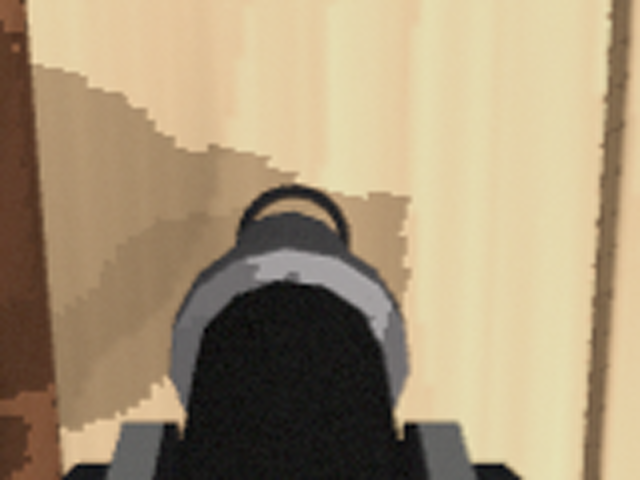

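Contact force is about 3.7 N, so the spring tip is roughly 8 mm in, and the geometry agrees. The ring arc at crop (293,187) is centred on the probe axis, the tilt is within 0.2° of my measured face normal, and the arm is steady.

```bash
python3 -c "
from cell import order;print(order.close_job())"
```

```text
the job is handed in; nothing more can be done
None
```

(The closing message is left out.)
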